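# Start the stirrer with its keys in order

## Task

Start the two-place magnetic stirrer: with a fingertip, gently press its long bar key, then its square key, then its small round key, in that order, each all the way down so that it stays down. Leave the large round key up, do not pick up or disturb the beaker, jars and timer, and finish with the hand clear.

Things in the scene. Friction and masses are not known exactly. Their poses are not given: they have to be found in the camera images.
- stirrer: two-place magnetic stirrer, white housing 200 (x) x 260 (y) x 45 mm high, fixed to the bench, turned by up to 0.3 rad. Origin: centre of its underside; its x axis points from the key row at the front to the two round steel stirring plates behind, z up. Four white keys stand in a black strip, in one row along its y axis, 68 mm in front of the centre, 60 mm apart, in any order; the deck between them is flat, 45 mm above the bench.
- bar_key_top (a point): bar key: white rectangular key cap, 18 x 42 mm, long side along the row; this point is the centre of its top face and moves with it; it stands 17 mm above the stirrer's deck when up (62 mm above the bench) and 9 mm above the deck when down and let go
- bar_key (a joint): travel of that key in m: 0 up, 0.008 fully down. It slides straight down against about 3 N of steady friction to a firm stop, on which its top face still gives about 1 mm for every 2 N (soft rubber under the cap, 5 mm at most; the give is not counted in the travel). Pushing until 6 N is felt puts it fully down. It stays wherever it is left (no return spring)
- square_key_top (a point): square key: white square key cap, 26 x 26 mm; this point is the centre of its top face and moves with it; it stands 17 mm above the stirrer's deck when up (62 mm above the bench) and 9 mm above the deck when down and let go
- square_key (a joint): travel of that key in m: 0 up, 0.008 fully down. It slides straight down against about 3 N of steady friction to a firm stop, on which its top face still gives about 1 mm for every 2 N (soft rubber under the cap, 5 mm at most; the give is not counted in the travel). Pushing until 6 N is felt puts it fully down. It stays wherever it is left (no return spring)
- small_round_key_top (a point): small round key: white round key cap, 18 mm across; this point is the centre of its top face and moves with it; it stands 17 mm above the stirrer's deck when up (62 mm above the bench) and 9 mm above the deck when down and let go
- small_round_key (a joint): travel of that key in m: 0 up, 0.008 fully down. It slides straight down against about 3 N of steady friction to a firm stop, on which its top face still gives about 1 mm for every 2 N (soft rubber under the cap, 5 mm at most; the give is not counted in the travel). Pushing until 6 N is felt puts it fully down. It stays wherever it is left (no return spring)
- large_round_key_top (a point): large round key: white round key cap, 31 mm across; this point is the centre of its top face and moves with it; it stands 17 mm above the stirrer's deck when up (62 mm above the bench) and 9 mm above the deck when down and let go
- large_round_key (a joint): travel of that key in m: 0 up, 0.008 fully down. It slides straight down against about 3 N of steady friction to a firm stop, on which its top face still gives about 1 mm for every 2 N (soft rubber under the cap, 5 mm at most; the give is not counted in the travel). Pushing until 6 N is felt puts it fully down. It stays wherever it is left (no return spring)
- beaker: glass beaker, about 60 mm wide and 69 mm high, standing loose on one stirring plate (plate top 49 mm above the bench); origin: centre of its underside
- jar: round glass jar, 62 mm wide and 60 mm high, standing loose on the other stirring plate; origin: centre of its underside
- timer: square white lab timer, 63 x 63 x 21 mm, lying loose on the bench to the right of the stirrer; origin: centre of its underside
- side_jar: round glass jar, 54 mm wide and 74 mm high, standing loose on the bench in front of and to the left of the stirrer; origin: centre of its underside
Mind the look-alikes: they are no part of the job. What is shaped like the jar but blue or purple is not meant.

How it is judged:
By the outcome, as a careful person would: the job done as asked, in the order asked, and still so for the second after the job is handed in, with the robot touching nothing.
It also fails if it takes over 48 s, if anything falls off the work surface, if the arm or the gripper's body presses on something with over 40 N, if the wrist force passes 120 N, or if a joint passes its speed limit or range.

## Robot

A 6-joint arm with a two-finger parallel gripper is mounted at the origin on a cart in front of the work surface, level with it; the furniture and walls round the work are solid. World frame = base frame: x ahead of the robot, y to its left, z up, the work surface at z = 0. Lengths are in m, angles in degrees, forces in N, time in s.
With the tool pointing down it reaches from about 0.3 to 0.75 m from the base axis. Payload 8.5 kg.
Tool frame: the origin (TCP) lies at the very end of the fingers, on their centre line; the grasp point (between the pads) lies 19 mm behind it; z points along the fingers, y is the line along which they close (so a half turn about z gives the same grasp; the last joint's range is limited). The gripper opens to 85 mm and grips with 20 to 120 N. Pads are 22 mm wide; open, the fingers measure 114 mm over their backs; the gripper's body (76 mm by 85 mm) begins 54 mm behind the grasp point. The pads swing forward as they close: fully open they stand 13 mm farther back than shut.
Start: joints at [-87.279, 21.807, 74.336, -0, 83.858, -12.336], TCP at [0.143, -0.531, 0.231] pointing down, gripper open.
Joint ranges: [-178.18, 178.18], [-50.72, 133.34], [12.68, 142.11], [-81.47, 261.47], [9.98, 163.14], [-165.26, 165.26]. Speed limits (degrees/s): [136.94, 136.94, 180, 180, 180, 180].

## Interface

Orientations are given as a 3x3 rotation matrix whose columns are the frame's x, y, z axes.
In Python, from rig import env, optics, spotter gives the robot as it stands.
- The arm moves only by the shell command python3 -m crank 'ROWS' [FORCE]. ROWS is JSON, one flat list of numbers, 5 for each row, row after row: the finger opening in cm, from 0 to 8.54, then the shift along the tool's x, y, z in cm, then the turn about the tool's z in rad. A call has exactly 8 rows; each row shifts and turns the commanded pose from where the row before left it, along the tool's axes as they then stand; what a row does not reach is not made up. A row lasts 1/12 s, in which the tool goes at most 41.7 mm and 7.16 degrees, less where a joint would pass 70% of its speed; a pose out of reach is approached as far as the arm can. A call is refused whole if a number of a shift passes 4.17 or a number of a turn 0.125, either way. A call with a gripper value outside its range is refused whole. The fingers move at their own pace and stop on an object; FORCE is the grip in N (left out, the last holds). Time passes only in rows, so rows that do not move let the fingers close, or fill a call up. It gives the time, the measured TCP pose, the force, the opening and the grip force at its end, in the units of the state.
- env.observe(): the state, without advancing time (a new reading comes with each control period).
- optics.get_image(name): name is "scene" or "top"; returns a dict with "color" (420x560x3 uint8, red, green, blue), "intrinsics" (3x3 intrinsics, pixels), "pose" (4x4, takes a point from camera to world coordinates). Camera axes: x right, y up, looking along -z (the intrinsics and any distortion apply to the point x, -y, -z); pixel columns grow to the right and rows downward; lengths in m; the calibration is good to about 2 mm. A picture is of the moment at which its call begins. There is no depth.
- env.close_job(): hands the job in; it is judged then, once.
Trained networks look in a picture, given as the dict that the camera call returned (one of the last four; its "shot" number tells which), for a name from the list of things; names that differ only in an ending like _2 or _b are one class to them, and where a whole thing is asked for, a point or a joint stands for the part that bears it (a point fixed in the world has none). Each returns a list of dicts, best first, with "score" (0 to 1); they miss things now and then, are a little off and sometimes report something else, mostly with a low value. They report only what shows in the picture. A call takes as long as a camera call. They do not tell look-alikes from the thing itself.
- spotter.look_for(picture, query): "at" ([column, row] as shares, 0 to 1, of the picture: columns of its width, rows of its height, amid what is visible of it).
The state is a dict: "time_s": time; "q": joint angles; "qvel": joint speeds; "joint_efforts": joint torques, N m; "position": TCP position; "tool_rot": TCP orientation; "ft_force": force on the tool from outside, world axes, zero at the start; "wrist_torque": the same for the moment, N m; "grip_width": finger opening in m; "gripper_force": force on a finger pad.
Only numpy, scipy, OpenCV 4.12 (cv2) and the standard library are available. Lean on these libraries where they do the work, as an engineer would, in place of code of your own. Each camera call takes 0.05 s, during which the arm holds its last target. There are 200 camera calls.

## Working session

There is one attempt and no reset: what is moved stays moved. The work goes in short steps, Python scripts to look and compute and a shell command to move; the robot and the scene stay as the last step left them, time stands still between calls to the robot, and variables do not carry over. Pictures are saved under pics/ and viewed, at most 10 in all, crops included, and the job is handed in when it is done.

```bash
mkdir -p pics
cat > h.py <<'E'
import numpy as np,cv2
from rig import env,optics,spotter
def ray(p,uv):
    K=np.array(p["intrinsics"]);T=np.array(p["pose"])
    d=np.linalg.inv(K)@[uv[0],uv[1],1]; d=T[:3,:3]@(d*[1,-1,-1]); return T[:3,3],d
def atz(p,uv,z):
    o,d=ray(p,uv); return o+d*(z-o[2])/d[2]
def proj(p,X):
    K=np.array(p["intrinsics"]);T=np.array(p["pose"])
    c=T[:3,:3].T@(np.array(X)-T[:3,3]); c=K@(c*[1,-1,-1]); return c[:2]/c[2]
E
python3 - <<'E'
from h import *
for n in("scene","top"):
    p=optics.get_image(n); cv2.imwrite(f"pics/{n}0.png",p["color"][...,::-1])
    print(n,[k for k in p],np.round(p["pose"],3).tolist(),np.round(p["intrinsics"],1).tolist())
    for k in["bar_key_top","square_key_top","small_round_key_top","large_round_key_top","stirrer","beaker","jar","timer","side_jar"]:
        for r in spotter.look_for(p,k)[:3]:
            uv=np.array(r["at"])*[560,420]; print(k,round(r["score"],2),uv.round(1),atz(p,uv,.062).round(3))
s=env.observe();print(s["time_s"],np.round(s["tool_rot"],3).tolist(),s["position"],s["ft_force"])
E
```

```text
scene ['color', 'intrinsics', 'pose', 'shot'] [[-0.861, 0.299, -0.411, 0.006], [-0.508, -0.495, 0.705, 0.83], [0.008, 0.816, 0.578, 0.749], [0.0, 0.0, 0.0, 1.0]] [[509.5, 0.0, 280.7], [0.0, 509.5, 209.5], [0.0, 0.0, 1.0]]
bar_key_top 0.61 [217.5 269.5] [0.497 0.236 0.062]
square_key_top 0.42 [267.5 226.6] [0.486 0.064 0.062]
square_key_top 0.22 [336.8 177.2] [ 0.444 -0.207  0.062]
small_round_key_top 0.66 [237.5 253.6] [0.49  0.175 0.062]
large_round_key_top 0.73 [257.2 238.1] [0.483 0.11  0.062]
large_round_key_top 0.51 [221.3 254. ] [0.518 0.193 0.062]
beaker 0.65 [227.5 205.1] [0.611 0.041 0.062]
jar 0.77 [325.7 238.4] [0.356 0.034 0.062]
jar 0.71 [184.7 232.4] [0.63  0.175 0.062]
jar 0.7 [296.8 281.5] [0.344 0.184 0.062]
timer 0.62 [337.3 175.8] [ 0.446 -0.213  0.062]
side_jar 0.69 [274.2 314.8] [0.337 0.281 0.062]
top ['color', 'intrinsics', 'pose', 'shot'] [[-0.012, 0.979, -0.203, 0.214], [-1.0, -0.011, 0.007, 0.017], [0.005, 0.203, 0.979, 1.338], [0.0, 0.0, 0.0, 1.0]] [[536.6, 0.0, 277.3], [0.0, 536.6, 214.1], [0.0, 0.0, 1.0]]
bar_key_top 0.5 [188.6 202. ] [0.51  0.224 0.062]
square_key_top 0.53 [259.6 211.2] [0.485 0.051 0.062]
large_round_key_top 0.48 [237.  209.1] [0.491 0.106 0.062]
stirrer 0.7 [228. 187.] [0.547 0.128 0.062]
beaker 0.76 [255.5 162.5] [0.609 0.06  0.062]
jar 0.8 [286.4 258.1] [ 0.37  -0.013  0.062]
jar 0.73 [198.6 162.9] [0.609 0.201 0.062]
jar 0.67 [145.8 180.5] [0.566 0.33  0.062]
timer 0.8 [396.1 216.8] [ 0.468 -0.281  0.062]
side_jar 0.65 [172.  268.7] [0.348 0.26  0.062]
1.0 [[0.966, 0.26, -0.0], [0.26, -0.966, 0.0], [-0.0, -0.0, -1.0]] [ 0.14288907 -0.53107553  0.23131722] [-0.13113407  0.08831644  0.39711231]
```

Run:
```python
import cv2
a=cv2.imread("pics/top0.png")[130:290,130:330];b=cv2.imread("pics/scene0.png")[180:340,170:370]
cv2.imwrite("pics/c1.png",cv2.resize(cv2.hconcat([a,b]),None,fx=2,fy=2,interpolation=2))
```

```text
(no output)
```

View pics/c1.png

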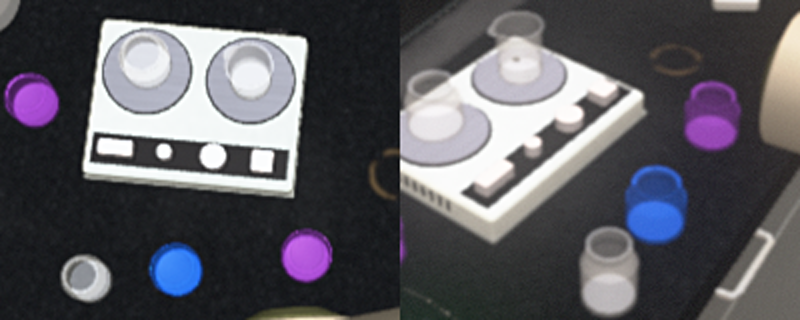

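View pics/scene0.png

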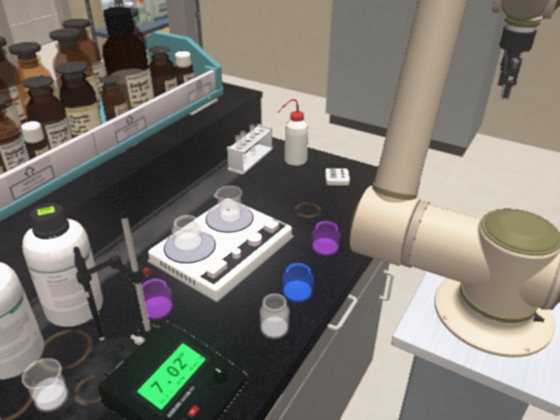

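View pics/top0.png

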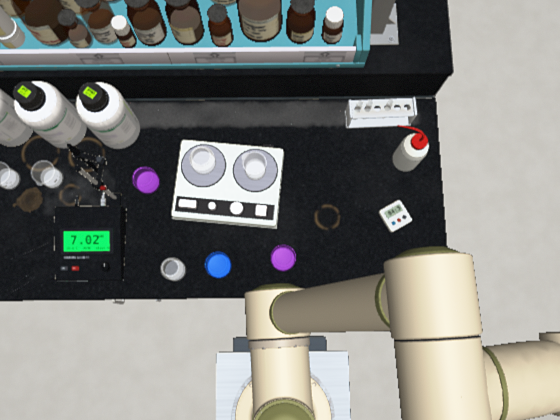

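The left crop (top view) shows the key row, left to right in full-frame top pixels: bar (188,203), small round (212,206), large round (236,208), square (261,210). The stirrer carries the beaker (255,162) and the jar (199,163). The look-alikes (blue 218,265; purple 283,258 and 146,180), the side jar (172,269) and the timer (396,217) are well away. Next I'll get the key positions more precisely.

```bash
cat > loc.py <<'E'
from h import *
from scipy.optimize import least_squares
def keys(p,seeds,thr):
    g=cv2.cvtColor(p["color"],cv2.COLOR_RGB2GRAY); n,l,s,c=cv2.connectedComponentsWithStats((g>thr).astype('uint8'),connectivity=4)
    out=[]
    for u,v in seeds:
        i=l[v,u]; out.append(c[i]); print((u,v),i,s[i],c[i].round(2))
    return np.array(out)
if __name__=="__main__":
    p=optics.get_image("top")
    for thr in(150,190,215):
        C=keys(p,[(188,203),(212,206),(236,208),(261,210)],thr)
        W=np.array([atz(p,c,.062) for c in C]); print(W[:,:2].round(4).tolist())
        f=lambda q:np.ravel(W[:,:2]-[[q[0]+np.sin(q[2])*-a,q[1]+np.cos(q[2])*a] for a in(.09,.03,-.03,-.09)])
        r=least_squares(f,[.49,.13,0]); print(r.x.round(4),(r.fun*1000).round(1))
        q=r.x;print([[round(q[0]-np.sin(q[2])*a,4),round(q[1]+np.cos(q[2])*a,4)] for a in(.09,.03,-.03,-.09)])
E
python3 loc.py
```

```text
(188, 203) 39 [178 199  18   9 136] [186.93 203.04]
(212, 206) 41 [208 202   8   8  48] [211.5  205.29]
(236, 208) 31 [ 172  140  112   89 5240] [222.76 181.13]
(261, 210) 31 [ 172  140  112   89 5240] [222.76 181.13]
[[0.5078, 0.2276], [0.5015, 0.1677], [0.5621, 0.1408], [0.5621, 0.1408]]
[0.5334 0.1693 0.6608] [ 29.7 -12.7 -13.4 -25.2  10.3  -4.7 -26.5  42.6]
[[np.float64(0.4781), np.float64(0.2403)], [np.float64(0.515), np.float64(0.1929)], [np.float64(0.5518), np.float64(0.1456)], [np.float64(0.5886), np.float64(0.0982)]]
(188, 203) 31 [179 199  17   9 130] [187.11 202.98]
(212, 206) 34 [209 202   7   7  40] [211.65 205.08]
(236, 208) 25 [ 172  140  111   86 3483] [228.21 185.25]
(261, 210) 36 [256 205  11  11 109] [260.79 209.83]
[[0.508, 0.2272], [0.5021, 0.1674], [0.5515, 0.1274], [0.4889, 0.0478]]
[ 0.5126  0.1424 -0.0136] [ -5.8  -5.2 -10.9  -5.1  39.3  14.9 -22.5  -4.6]
[[np.float64(0.5138), np.float64(0.2324)], [np.float64(0.513), np.float64(0.1724)], [np.float64(0.5122), np.float64(0.1124)], [np.float64(0.5114), np.float64(0.0524)]]
(188, 203) 39 [179 199  17   9 124] [187.1  202.97]
(212, 206) 41 [209 202   6   7  37] [211.46 205.08]
(236, 208) 42 [230 202  13  12 119] [236.06 207.46]
(261, 210) 43 [256 205  11  11 104] [260.63 209.92]
[[0.508, 0.2272], [0.502, 0.1678], [0.4954, 0.1079], [0.4886, 0.0482]]
[ 0.4985  0.1378 -0.1079] [-0.2 -0.   0.3  0.2  0.1 -0.  -0.2 -0.1]
[[np.float64(0.5082), np.float64(0.2273)], [np.float64(0.5018), np.float64(0.1676)], [np.float64(0.4953), np.float64(0.108)], [np.float64(0.4888), np.float64(0.0483)]]
```

```bash
python3 -m crank '[0,0,0,0,0.0877, 0,0,0,0,0.0877, 0,0,0,0,0.0877, 0,3,0,0,0, 0,3,0,0,0, 0,3,0,0,0, 0,3,0,0,0, 0,0,-3,0,0]'
```

```text
time_s: 1.72
position: [0.2665, -0.5036, 0.2296]
tool_rot: [[1.0, 0.002, 0.001], [0.002, -1.0, -0.0], [0.001, 0.0, -1.0]]
ft_force: [-0.6, 1.4, 0.1]
grip_width: -0.0004
gripper_force: 0.0
```

```bash
python3 -m crank '[0,2.5,-3.2,0,0, 0,2.5,-3.2,0,0, 0,2.5,-3.2,0,0, 0,2.5,-3.2,0,0, 0,2.5,-3.2,0,0, 0,2.5,-3.2,0,0, 0,2.5,-3.2,0,0, 0,2.5,-3.2,0,0]' && python3 -m crank '[0,0,-4,0,0, 0,0,-4,0,0, 0,0,-4,0,0, 0,0,-4,0,0, 0,0,-4,0,0, 0,0,-4,0,0, 0,0,-4,0,0, 0,0,-4,0,0]' && python3 -m crank '[0,0.7,-2,0,0, 0,0.7,-2,0,0, 0,0.7,-2,0,0, 0,0.7,-2,0,0, 0,0.7,-2,0,0, 0,0.7,-2,0,0, 0,0,0,0,0, 0,0,0,0,0]'
```

```text
time_s: 2.38
position: [0.4639, -0.2434, 0.2315]
tool_rot: [[1.0, -0.0, 0.0], [-0.0, -1.0, -0.0], [0.0, 0.0, -1.0]]
ft_force: [-0.1, -0.7, -0.1]
grip_width: 0.0
gripper_force: 0.0
time_s: 3.05
position: [0.4627, 0.0767, 0.2316]
tool_rot: [[1.0, -0.0, 0.001], [-0.0, -1.0, -0.0], [0.001, 0.0, -1.0]]
ft_force: [-0.0, -0.1, 0.3]
grip_width: -0.0002
gripper_force: 0.0
time_s: 3.72
position: [0.505, 0.1953, 0.231]
tool_rot: [[1.0, 0.001, -0.0], [0.001, -1.0, -0.0], [-0.0, 0.0, -1.0]]
ft_force: [0.5, -0.9, -0.2]
grip_width: 0.0
gripper_force: 0.0
```

```bash
python3 -m crank '[0,0.3,-3.2,0,0, 0,0,0,2.5,0, 0,0,0,3,0, 0,0,0,3,0, 0,0,0,3,0, 0,0,0,2,0, 0,0,0,1,0, 0,0,0,0,0]'
python3 - <<'E'
from h import *
p=optics.get_image("scene"); s=env.observe(); print(s["position"],s["ft_force"])
im=p["color"][...,::-1].copy()
u=proj(p,[.508,.2273,.062]);v=proj(p,s["position"]);print(u,v)
for a,b in((.5018,.1676),(.4953,.108),(.4888,.0483)):print(proj(p,[a,b,.062]))
c=im[190:310,150:310]; c=cv2.resize(c,None,fx=5,fy=5,interpolation=2)
for w in(u,v):cv2.circle(c,tuple(int(t) for t in (w-[150,190])*5+2),3,(0,0,255),-1)
cv2.imwrite("pics/c2.png",c)
E
```

```text
time_s: 4.38
position: [0.5073, 0.2258, 0.0847]
tool_rot: [[1.0, -0.001, -0.004], [-0.001, -1.0, -0.001], [-0.004, 0.001, -1.0]]
ft_force: [0.1, 0.1, -0.4]
grip_width: 0.0
gripper_force: 0.0
[0.50810724 0.22617613 0.08637069] [ 0.86958026 -0.56071053  0.02302256]
[215.50639182 265.1786128 ] [214.98891462 255.63381204]
[234.92440524 249.9199152 ]
[253.04676151 235.81913415]
[269.94884147 222.66312286]
```

View pics/c2.png

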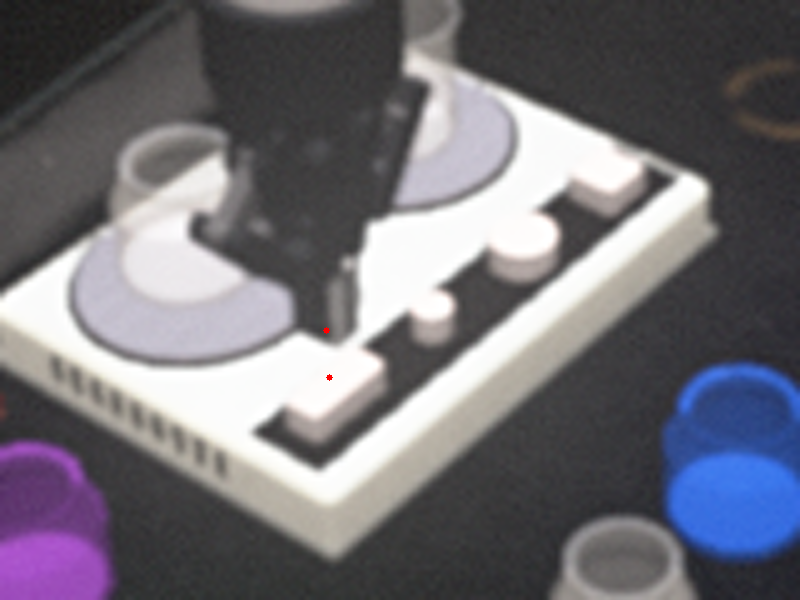

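The crop shows the shut fingertip at about (330,332), just above the bar key top at about (335,377). The small and large round keys and the square key follow to its right. Tip and keys are offset from their projections by the same amount, so the alignment is good and I'll press.

```bash
python3 -m crank '[0,0,0,1,0, 0,0,0,0.7,0, 0,0,0,0.4,0, 0,0,0,0.3,0, 0,0,0,0.3,0, 0,0,0,0,0, 0,0,0,0,0, 0,0,0,0,0]'
```

```text
time_s: 5.1
position: [0.5081, 0.2268, 0.0596]
tool_rot: [[1.0, -0.0, 0.0], [-0.0, -1.0, -0.0], [0.0, 0.0, -1.0]]
ft_force: [-1.1, -0.7, 1.5]
grip_width: -0.0001
gripper_force: 0.7
```

```bash
python3 -m crank '[0,0,0,0.15,0, 0,0,0,0.15,0, 0,0,0,0.15,0, 0,0,0,0.15,0, 0,0,0,0,0, 0,0,0,0,0, 0,0,0,0,0, 0,0,0,0,0]'; python3 -c "
from rig import env;s=env.observe();print(s['ft_force'],s['position'])"
```

```text
time_s: 5.77
position: [0.5082, 0.2268, 0.0534]
tool_rot: [[1.0, -0.0, 0.0], [-0.0, -1.0, 0.0], [0.0, -0.0, -1.0]]
ft_force: [0.1, -0.3, 1.6]
grip_width: -0.0002
gripper_force: 1.0
[ 0.10211541 -0.25995665  1.57298114] [0.5082041  0.22680924 0.05336543]
```

```bash
python3 -m crank '[0,0,0,0.1,0, 0,0,0,0.1,0, 0,0,0,0,0, 0,0,0,0,0, 0,0,0,0,0, 0,0,0,0,0, 0,0,0,0,0, 0,0,0,0,0]'
```

```text
time_s: 6.43
position: [0.5082, 0.2268, 0.0514]
tool_rot: [[1.0, -0.0, 0.0], [-0.0, -1.0, 0.0], [0.0, -0.0, -1.0]]
ft_force: [-0.6, 0.2, 4.6]
grip_width: -0.0003
gripper_force: 2.5
```

```bash
python3 -m crank '[0,0,0,0.1,0, 0,0,0,0,0, 0,0,0,0,0, 0,0,0,0,0, 0,0,0,0,0, 0,0,0,0,0, 0,0,0,0,0, 0,0,0,0,0]'
```

```text
time_s: 7.1
position: [0.5082, 0.2268, 0.0506]
tool_rot: [[1.0, -0.0, 0.0], [-0.0, -1.0, 0.0], [0.0, -0.0, -1.0]]
ft_force: [-0.9, -0.0, 6.8]
grip_width: -0.0
gripper_force: 3.4
```

```bash
python3 -m crank '[0,0,0,-0.5,0, 0,0,0,-1.5,0, 0,0,0,-2.5,0, 0,-0.39,3.57,0,0, 0,-0.39,3.57,0,0, 0,-0.39,3.57,0,0, 0,-0.39,3.57,0,0, 0,-0.38,3.57,0,0]' && python3 -m crank '[0,0,0,0,0, 0,0,0,0,0, 0,0,0,1,0, 0,0,0,1,0, 0,0,0,0.6,0, 0,0,0,0.5,0, 0,0,0,0,0, 0,0,0,0,0]'
python3 - <<'E'
from h import *
p=optics.get_image("scene");print(env.observe()["ft_force"])
cv2.imwrite("pics/c3.png",cv2.resize(p["color"][190:310,150:310,::-1],None,fx=5,fy=5,interpolation=2))
E
```

```text
time_s: 7.77
position: [0.4879, 0.0469, 0.0952]
tool_rot: [[1.0, 0.0, -0.001], [0.0, -1.0, 0.0], [-0.001, -0.0, -1.0]]
ft_force: [1.1, -0.7, 0.6]
grip_width: 0.0001
gripper_force: 0.0
time_s: 8.43
position: [0.4887, 0.0488, 0.0643]
tool_rot: [[1.0, 0.0, -0.0], [0.0, -1.0, 0.0], [-0.0, -0.0, -1.0]]
ft_force: [0.1, 0.2, 0.6]
grip_width: 0.0001
gripper_force: 0.0
[0.17686579 0.11709296 0.05564374]
```

View pics/c3.png

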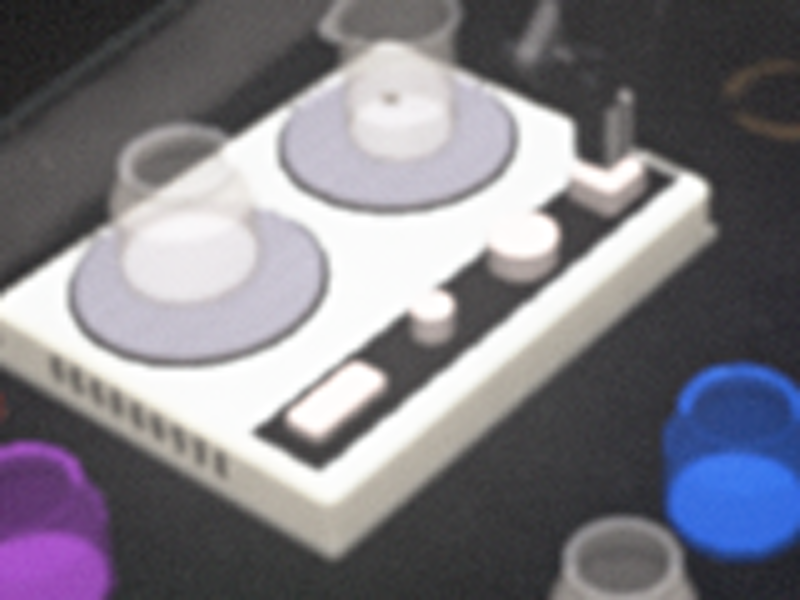

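The bar key at (335,398) now stands visibly lower and stayed down. The fingertip is centred just above the square key (608,180).

```bash
python3 -m crank '[0,0,0,0.2,0, 0,0,0,0.2,0, 0,0,0,0.2,0, 0,0,0,0.2,0, 0,0,0,0.2,0, 0,0,0,0.1,0, 0,0,0,0.1,0, 0,0,0,0,0]' && python3 -m crank '[0,0,0,0.1,0, 0,0,0,0.1,0, 0,0,0,0,0, 0,0,0,0,0, 0,0,0,0,0, 0,0,0,0,0, 0,0,0,0,0, 0,0,0,0,0]'
```

```text
time_s: 9.15
position: [0.4889, 0.0483, 0.0523]
tool_rot: [[1.0, -0.0, 0.001], [-0.0, -1.0, 0.0], [0.001, -0.0, -1.0]]
ft_force: [1.7, 2.0, 3.1]
grip_width: 0.0
gripper_force: 1.7
time_s: 9.82
position: [0.4889, 0.0483, 0.0507]
tool_rot: [[1.0, -0.0, 0.001], [-0.0, -1.0, -0.0], [0.001, 0.0, -1.0]]
ft_force: [0.9, 1.7, 6.4]
grip_width: -0.0
gripper_force: 3.3
```

```bash
python3 -m crank '[0,0,0,-0.5,0, 0,0,0,-1.5,0, 0,0,0,-2.5,0, 0,0.33,-2.98,0,0, 0,0.33,-2.98,0,0, 0,0.32,-2.98,0,0, 0,0.32,-2.99,0,0, 0,0,0,0,0]' && python3 -m crank '[0,0,0,0,0, 0,0,0,0,0, 0,0,0,1,0, 0,0,0,1,0, 0,0,0,0.6,0, 0,0,0,0.5,0, 0,0,0,0,0, 0,0,0,0,0]'
python3 - <<'E'
from h import *
p=optics.get_image("scene");print(env.observe()["ft_force"])
cv2.imwrite("pics/c4.png",cv2.resize(p["color"][190:310,150:310,::-1],None,fx=5,fy=5,interpolation=2))
E
```

```text
time_s: 10.48
position: [0.501, 0.1713, 0.0951]
tool_rot: [[1.0, 0.003, -0.001], [0.003, -1.0, 0.0], [-0.001, -0.0, -1.0]]
ft_force: [-1.1, -0.4, -0.4]
grip_width: 0.0002
gripper_force: 0.0
time_s: 11.15
position: [0.5017, 0.1673, 0.0642]
tool_rot: [[1.0, -0.001, -0.001], [-0.001, -1.0, -0.0], [-0.001, 0.0, -1.0]]
ft_force: [-0.6, 0.3, -0.2]
grip_width: -0.0002
gripper_force: 0.0
[-0.14415875 -0.32255198 -0.28867854]
```

View pics/c4.png

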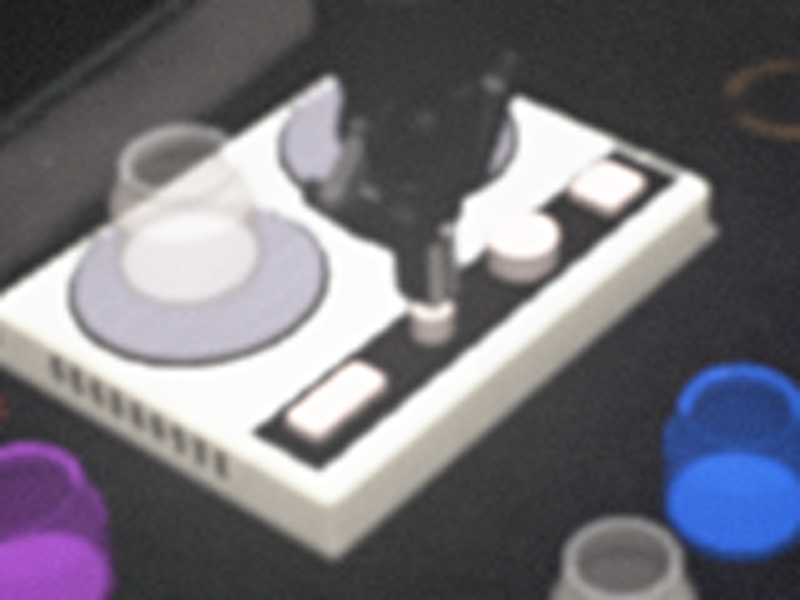

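The square key (608,188) is down, the large round key (525,243) is still up, and the fingertip is centred just above the small round key (433,315).

```bash
python3 -m crank '[0,0,0,0.2,0, 0,0,0,0.2,0, 0,0,0,0.2,0, 0,0,0,0.2,0, 0,0,0,0.2,0, 0,0,0,0.1,0, 0,0,0,0.1,0, 0,0,0,0,0]' && python3 -m crank '[0,0,0,0.1,0, 0,0,0,0.1,0, 0,0,0,0,0, 0,0,0,0,0, 0,0,0,0,0, 0,0,0,0,0, 0,0,0,0,0, 0,0,0,0,0]'
```

```text
time_s: 11.87
position: [0.502, 0.1676, 0.0523]
tool_rot: [[1.0, -0.0, 0.001], [-0.0, -1.0, 0.0], [0.001, -0.0, -1.0]]
ft_force: [2.1, 0.0, 2.8]
grip_width: 0.0
gripper_force: 1.7
time_s: 12.53
position: [0.502, 0.1676, 0.0507]
tool_rot: [[1.0, -0.0, 0.001], [-0.0, -1.0, 0.0], [0.001, -0.0, -1.0]]
ft_force: [0.4, -0.3, 5.9]
grip_width: -0.0002
gripper_force: 3.2
```

```bash
python3 -m crank '[0,0,0,0.05,0, 0,0,0,0,0, 0,0,0,-0.5,0, 0,0,0,-1.5,0, 0,0,0,-3,0, 0,0,0,-4,0, 0,0,0,-4,0, 0,0,0,-4,0]' && python3 -m crank '[0,0,0,-2,0, 0,0,3.5,0,0, 0,0,3.5,0,0, 0,0,3.5,0,0, 0,0,3.5,0,0, 0,0,3.5,0,0, 0,0,3.5,0,0, 0,0,0,0,0]' && python3 -m crank '[0,0,3,0,0, 0,0,3,0,0, 0,0,3,0,0, 0,0,3,0,0, 0,0,0,0,0, 0,0,0,0,0, 0,0,0,0,0, 0,0,0,0,0]'
python3 - <<'E'
from h import *
p=optics.get_image("scene")
cv2.imwrite("pics/c5.png",cv2.resize(p["color"][160:340,130:370,::-1],None,fx=3.3,fy=3.3,interpolation=2))
E
```

```text
time_s: 13.2
position: [0.5006, 0.1675, 0.2212]
tool_rot: [[1.0, -0.0, -0.003], [-0.0, -1.0, -0.0], [-0.003, 0.0, -1.0]]
ft_force: [0.6, 0.4, 0.3]
grip_width: 0.0003
gripper_force: 0.0
time_s: 13.87
position: [0.5012, -0.0471, 0.2391]
tool_rot: [[1.0, -0.005, -0.002], [-0.005, -1.0, -0.001], [-0.002, 0.001, -1.0]]
ft_force: [0.2, 0.0, -0.4]
grip_width: -0.0004
gripper_force: 0.0
time_s: 14.53
position: [0.5015, -0.1612, 0.2397]
tool_rot: [[1.0, 0.001, -0.001], [0.001, -1.0, 0.001], [-0.001, -0.001, -1.0]]
ft_force: [-0.4, -1.4, 0.2]
grip_width: -0.0003
gripper_force: 0.0
```

View pics/c5.png

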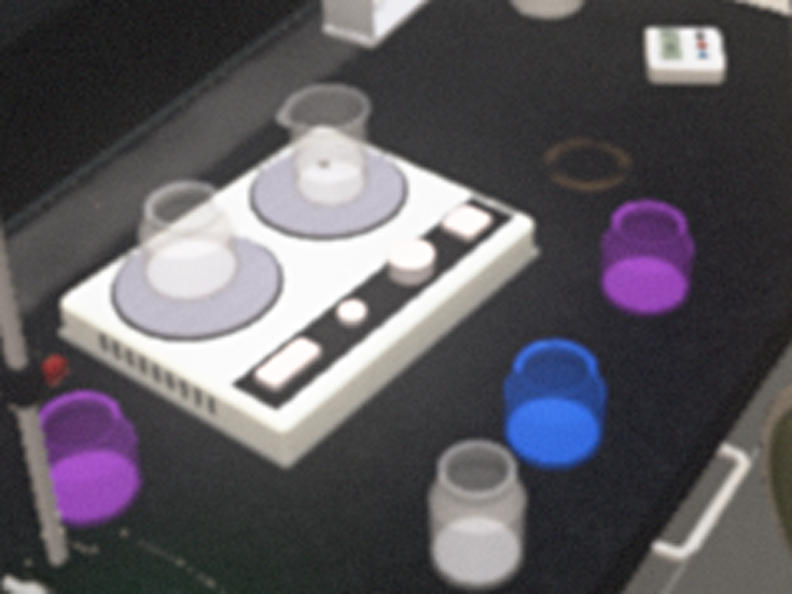

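The bar (288,363), small round (352,312) and square (467,222) keys are down. The large round key (411,260) is up, the glassware and timer are where they were, and the hand is clear.

```bash
python3 -c "
from rig import env;print(env.close_job())"
```

```text
the job is handed in; nothing more can be done
None
```

I pressed the bar, square and small round keys in that order, each to about 6 N, and they stayed down; the large round key is still up, nothing else was disturbed, and I handed the job in with the hand clear at about 14.5 s.

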